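Restock the reagent rack from the stock carousel

ROBOT

A 7-joint arm with a two-finger parallel gripper is mounted at the origin on the work surface. World frame = base frame: x ahead of the robot, y to its left, z up, the work surface at z = 0. Lengths are in mm, angles in rad, forces in N, time in s.
With the tool pointing down it reaches from about 400 to 875 mm from the base axis. Payload 4.4 kg.
Tool frame: the origin (TCP) lies at the very end of the fingers, on their centre line; the grasp point (between the pads) lies 19 mm behind it; z points along the fingers, y is the direction in which the jaws open and shut (so a half turn about z gives the same grasp; the last joint's range is limited). The gripper opens to 85 mm and grips with 20 to 120 N. Pads are 22 mm wide; open, the fingers measure 114 mm over their backs; the gripper's body (76 mm by 85 mm) begins 54 mm behind the grasp point. The pads swing forward as they close: fully open they stand 13 mm farther back than shut.
Start: joints at [-1.412, 0.628, 0.038, 1.517, -0.027, 0.996, -0.02], TCP at [144.867, 633.665, 231.313] pointing down, gripper open.
Joint ranges: [-3.06, 3.06], [-0.37, 2.12], [-1.25, 1.32], [0.18, 2.47], [-1.1, 4.24], [0.23, 1.98], [-2.94, 2.94]. Speed limits (rad/s): [2.57, 2.57, 3.14, 3.14, 3.14, 3.14, 3.14].

INTERFACE

Orientations are given as [roll, pitch, yaw] about the fixed x, y, z axes, in that order (R = Rz(yaw) Ry(pitch) Rx(roll)).
In Python, from cell import ctrl gives the robot as it stands.
- The arm moves only by the shell command python3 -m crank 'ROWS' [OPENING]. ROWS is JSON, a list that holds one entry, the list of rows, each a list of 6 numbers: the shift along the tool's x, y, z in units of 30 mm (1.0 is 30 mm), then the turn, a rotation vector about the tool's x, y, z in units of 6 degrees (1.0 is 6 degrees). In form: [[[tx, ty, tz, rx, ry, rz], ...]]. A call has 1 to 12 rows; each row shifts and turns the pose as measured when the row begins, along the tool's axes as they then stand; what a row does not reach is not made up. A row lasts 1/12 s, in which the tool goes at most 41.7 mm and 7.16 degrees, less where a joint would pass 70% of its speed; a pose out of reach is approached as far as the arm can. A call is refused whole if a number of a shift passes 1 or a number of a turn 1, either way. A call with a gripper value outside its range is refused whole. OPENING is the gripper command: -1 is fully open, 1 is shut, values between are in proportion, set as the call begins (- or left out, the last holds). The fingers move at their own pace and stop on an object; the grip force is fixed at half the most. Time passes only in rows, so rows that do not move let the fingers close. It gives the time, the measured TCP pose, the force and the opening at its end, in the units of the state.
- ctrl.read_state(): the state, without advancing time (a new reading comes with each control period).
- ctrl.get_image(name): name is "side" or "top"; returns a dict with "color" (384x512x3 uint8, red, green, blue), "depth" (384x512 float32, mm along the optical axis (not along the pixel's ray), 0 where there is no reading), "camera_matrix" (3x3 intrinsics, pixels), "R" (3x3) and "t" (3): a world point X has camera coordinates R X + t. Camera axes: x right, y down, z forward; pixel columns grow to the right and rows downward; lengths in mm; the calibration is good to about 2 mm. A picture is of the moment at which its call begins.
- ctrl.finish_job(): hands the job in, once; it reports no verdict.
Trained networks look in a picture, given as the dict that the camera call returned (one of the last four; its "shot" number tells which), for a name from the list of things; names that differ only in an ending like _2 or _b are one class to them, and where a whole thing is asked for, a point or a joint stands for the part that bears it (a point fixed in the world has none). Each returns a list of dicts, best first, with "conf" (0 to 1); they miss things now and then, are a little off and sometimes report something else, mostly with a low value. They report only what shows in the picture. A call takes as long as a camera call. They do not tell look-alikes from the thing itself.
- ctrl.search_frame(query, picture): "extent" ([centre column, centre row, width, height] in pixels, round what is visible of it).
The state is a dict: "clock": time; "qpos": joint angles; "qd": joint speeds; "tau": joint torques, N m; "eef_pos": TCP position; "tool_rot": TCP orientation; "force": force on the tool from outside, world axes, zero at the start; "torque": the same for the moment, N m; "width": finger opening in mm.
Only numpy, scipy, OpenCV 4.12 (cv2) and the standard library are available. Lean on these libraries where they do the work, as an engineer would, in place of code of your own. Each camera call takes 0.05 s, during which the arm holds its last target. There are 200 camera calls.

TASK

Restock the reagent rack: set each fresh container from the stock carousel into the empty compartment directly behind the one of its own kind, so that the rear row stands in the same order as the front row. Two of the fresh ones stand under the clear hood: turn the carousel by its peg, by about a third of a turn, to bring them out to the open side. Leave the front row where it stands, and leave every fresh container upright on the rack's floor.

Things in the scene. Friction and masses are not known exactly. Their poses are not given: they have to be found in the camera images.
- fresh_jar: Fresh squat round jar with a cap as wide as itself: body 36 mm across, cap 38 mm across from 34 to 52 mm up, 52 mm tall; about 80 g. Origin: centre of its underside. The carousel's compartments are 60 degree sectors; their floor is 26 mm above the bench, walls and rim reach 40 mm.
- fresh_square: Fresh bottle of square section: 34 x 34 mm and 40 mm high, a short shoulder, and a round cap 26 mm across from 45 to 72 mm up, 72 mm tall; about 80 g. Origin: centre of its underside. Starts in one of the carousel's four filled compartments, about 80 mm from its axis, any yaw.
- fresh_vial: Fresh small round glass vial with a crimped metal cap: body 25 mm across up to 36 mm, narrow neck, cap 20 mm across from 42 to 54 mm up, 54 mm tall; about 40 g. Origin: centre of its underside. Starts in one of the carousel's four filled compartments; two are in the open, two under the hood.
- fresh_tube: Fresh tall slim straight round tube: body 26 mm across up to 60 mm, cap 28 mm across from 60 to 78 mm up, 78 mm tall; about 60 g. Origin: centre of its underside. Starts in one of the carousel's four filled compartments. The carousel's hub is 36 mm across, its top 64 mm above the bench.
- used_jar: The squat round jar with a cap as wide as itself in use, same shape as fresh_jar, in the rack's front row. Origin: centre of its underside. Rack: white tray of 2 x 4 square compartments, 66 mm wide inside, 71 mm apart between centres; floor 5 mm, walls 20 mm above the bench. Front row (robot's side) full, rear row empty.
- used_square: The bottle of square section in use, same shape as fresh_square, in the rack's front row. Origin: centre of its underside. Stands at the centre of its compartment. Its x axis points across the rack to the compartment behind, whose centre is 71 mm along +x; y runs along the row.
- used_vial: The small round glass vial with a crimped metal cap in use, same shape as fresh_vial, in the rack's front row. Origin: centre of its underside. Axes as used_square: the compartment behind is 71 mm along its +x.
- used_tube: The tall slim straight round tube in use, same shape as fresh_tube, in the rack's front row. Origin: centre of its underside. Axes as used_square: the compartment behind is 71 mm along its +x.
- peg (a point): Top of the turning peg: upright black pin, 12 mm across, on a lug outside the carousel's rim (rim radius 128 mm); top 77 mm above the bench, pinch its upper 30 mm from above. Its x axis points away from the carousel's axis, 146 mm back along -x. A clear box hood roofs the far part: roof 122 mm up, front edge 21 mm on the robot's side of the axis.
- carousel (a joint): Carousel angle, rad: 0 at start, grows anticlockwise from above; light friction, stays put. The hood's open side faces the peg's start direction turned 60 deg anticlockwise. Filled places start 30 deg either side of that (open) and 90 and 150 deg clockwise of it (under the hood); +2.09 brings these two to the open places, the peg 60 deg beyond the open direction.
Mind the look-alikes: they are no part of the job. Leave any green or pink look-alike of the used_square alone. What is shaped like the fresh_tube but blue is not meant.

How it is judged:
By the outcome, as a careful person would: the job done as asked, in the order asked, and still so for the second after the job is handed in, with the robot touching nothing.
It also fails if it takes over 144 s, if anything falls off the work surface, if the arm or the gripper's body presses on something with over 40 N, if the wrist force passes 120 N, or if a joint passes its speed limit or range.

## Working session

There is one attempt and no reset: what is moved stays moved. The work goes in short steps, Python scripts to look and compute and a shell command to move; the robot and the scene stay as the last step left them, time stands still between calls to the robot, and variables do not carry over. Pictures are saved under pics/ and viewed, about 12 in all and at most 16, crops included, and the job is handed in when it is done.

```bash
ls; mkdir -p pics; cat > h.py <<'E'
import numpy as np,cv2
from cell import ctrl
def pt(im,u,v,z):
    K=im["camera_matrix"];R=np.array(im["R"]);t=np.array(im["t"])
    d=R.T@(np.linalg.inv(K)@[u,v,1]);c=-R.T@t
    return c+d*(z-c[2])/d[2]
def proj(im,X):
    p=np.array(im["camera_matrix"])@(np.array(im["R"])@np.array(X)+im["t"]);return p[:2]/p[2]
def cloud(im):
    K=np.array(im["camera_matrix"]);d=im["depth"];v,u=np.indices(d.shape)
    P=np.stack([(u-K[0,2])/K[0,0]*d,(v-K[1,2])/K[1,1]*d,d],-1)
    return (P-np.array(im["t"]))@np.array(im["R"])
def save(im,n,crop=None,s=1):
    c=im["color"][:,:,::-1]
    if crop: c=c[crop[1]:crop[3],crop[0]:crop[2]]
    cv2.imwrite("pics/"+n,cv2.resize(c,None,fx=s,fy=s,interpolation=cv2.INTER_CUBIC))
E
python3 - <<'E'
from h import *
s=ctrl.read_state();print({k:s[k] for k in("clock","eef_pos","tool_rot","width")})
for c in("top","side"):
    im=ctrl.get_image(c);save(im,c+"0.png",s=1.5)
    print(c,-np.array(im["R"]).T@im["t"],im["shot"])
    for q in "fresh_jar fresh_square fresh_vial fresh_tube peg carousel".split():
        print(q,[(np.round(d["extent"]).astype(int).tolist(),round(d["conf"],2)) for d in ctrl.search_frame(q,im)][:5])
E
```

```text
pics
{'clock': 0.0, 'eef_pos': array([144.73683072, 633.04972479, 230.3967196 ]), 'tool_rot': array([-3.13970296e+00,  3.89317479e-05,  2.91675617e+00]), 'width': 85.46446570776502}
top [ 393.3288133    56.92158896 1055.60802722] 1
fresh_jar [([183, 215, 18, 13], 0.5)]
fresh_square [([325, 157, 14, 5], 0.58)]
fresh_vial [([377, 186, 17, 8], 0.58)]
fresh_tube [([345, 184, 19, 15], 0.68), ([265, 155, 8, 15], 0.52)]
peg [([358, 182, 113, 57], 0.7)]
carousel [([356, 180, 118, 64], 0.9)]
side [   9.18025147 -570.3918568   583.42724373] 2
fresh_jar [([397, 240, 9, 7], 0.7)]
fresh_square [([363, 230, 27, 40], 0.8)]
fresh_vial [([374, 282, 15, 34], 0.92)]
fresh_tube [([348, 248, 21, 45], 0.8), ([301, 209, 13, 36], 0.56)]
peg [([384, 272, 154, 100], 0.86), ([193, 181, 7, 32], 0.33)]
carousel [([387, 270, 154, 102], 0.88)]
```

View pics/top0.png

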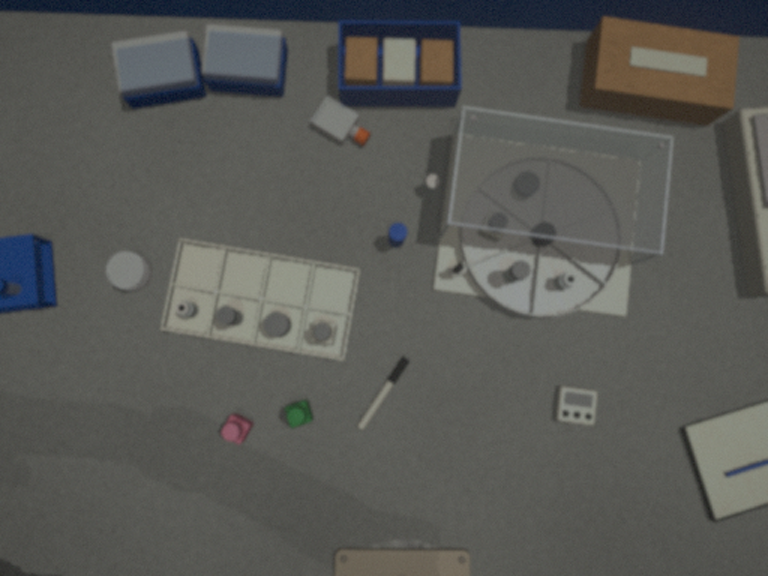

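View pics/side0.png

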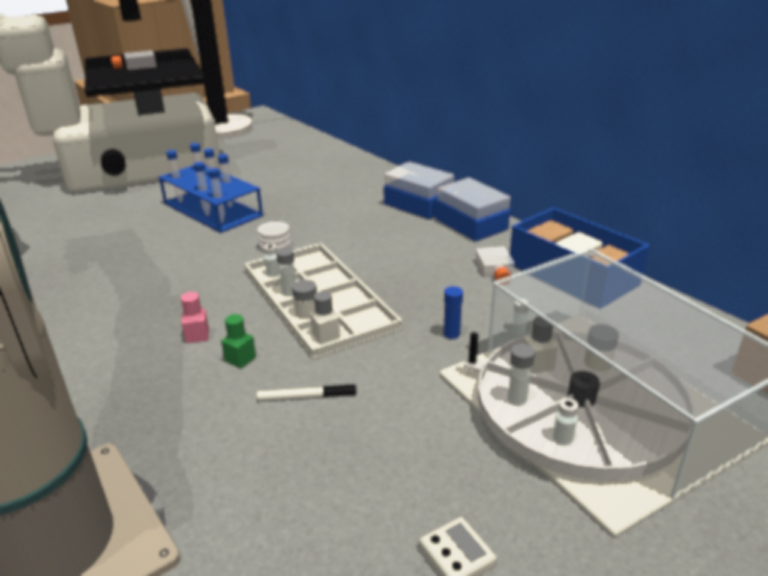

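Top view (512 px): the rack's front row, left to right, is vial (123,206), tube (151,211), jar (184,216), square (213,221). In the open on the carousel are the tube (346,180) and vial (377,187). Under the hood are the square (331,148) and jar (350,122). The peg is at about (305,178). The blue tube (264,155) and the pink and green bottles (157,286)/(198,275) are decoys.

```bash
python3 - <<'E'
from h import *
a=ctrl.get_image("top");P=cloud(a);print(a["camera_matrix"])
def cap(u,v,z0,z1,r=13):
    Q=P[v-r:v+r,u-r:u+r].reshape(-1,3);ok=a["depth"][v-r:v+r,u-r:u+r].ravel()>0
    Q=Q[ok&(Q[:,2]>z0)&(Q[:,2]<z1)]
    return (len(Q),np.round(Q.mean(0),1),np.round((Q.min(0)+Q.max(0))/2,1),np.round(np.ptp(Q,axis=0),1)) if len(Q) else 0
for n,u,v,z in [("uvial",123,205,59),("utube",150,210,83),("ujar",183,215,57),("usq",213,220,77),("ftube",346,180,104),("fvial",378,186,80),("peg",304,178,77),("hub",361,156,64),("fsq",331,148,98),("fjar",350,122,78)]:
    print(n,cap(u,v,z-10,z+8), 'ray',np.round(pt(a,u,v,z),0))
# rack plane pts
save(a,"topz.png",(110,80,430,250),2.5)
E
```

```text
[[441.66513758   0.         261.40940611]
 [  0.         441.66513758 187.80770338]
 [  0.           0.           1.        ]]
uvial (71, array([461. , 337.7,  59.1]), array([460.9, 338.1,  56.6]), array([18.1, 19.2, 13.4])) ray [461. 334.  59.]
utube (133, array([450.8, 267.8,  82.9]), array([451.7, 267.9,  81.2]), array([26.5, 26.7, 13.5])) ray [450. 268.  83.]
ujar (225, array([440.4, 197.6,  57.1]), array([441.4, 198. ,  54.6]), array([36.2, 36.2, 13.3])) ray [441. 200.  57.]
usq (109, array([430.2, 128. ,  76.9]), array([429.8, 127.7,  74.6]), array([24.3, 24.3, 14. ])) ray [431. 131.  77.]
ftube (134, array([ 524.1, -160.4,  103.3]), array([ 524.8, -161. ,  101.8]), array([26.5, 26.8, 15.4])) ray [ 523. -159.  104.]
fvial (70, array([ 514.9, -239.4,   79. ]), array([ 514.6, -240.9,   77.4]), array([17.9, 19.8, 14.3])) ray [ 514. -236.   80.]
peg (22, array([530.5, -74.2,  76.3]), array([530.7, -74.2,  73.4]), array([10.2,  9.2, 12.4])) ray [529. -70.  77.]
hub (44, array([ 577.4, -207.1,   57.5]), array([ 577.6, -208.1,   57.5]), array([11.4, 30.8,  6.8])) ray [ 585. -203.   64.]
fsq 0 ray [ 594. -127.   98.]
fjar 0 ray [ 660. -174.   78.]
```

View pics/topz.png

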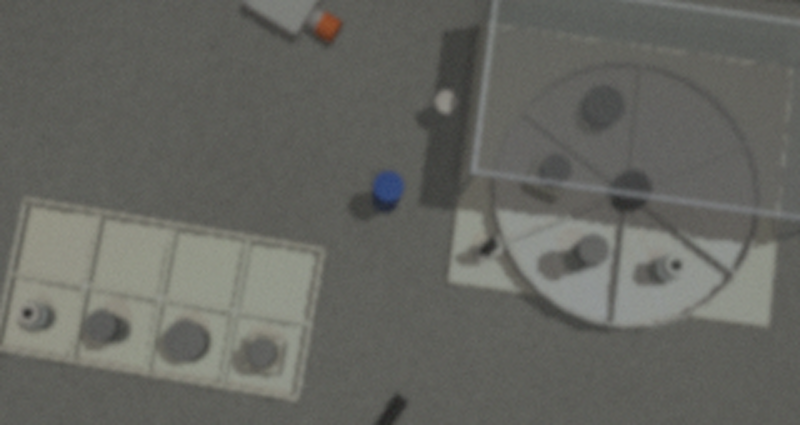

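```bash
cat > d.py <<'E'
import sys
from h import *
from scipy.spatial.transform import Rotation as Ro
# usage d.py x y z yawdeg -> total tool units after yaw fix
x,y,z,yaw=map(float,sys.argv[1:5]);s=ctrl.read_state()
Rm=Ro.from_euler("xyz",s["tool_rot"]);T=Ro.from_euler("xyz",[np.pi,0,np.radians(yaw)])
print("t",round(s["clock"],2),"pos",np.round(s["eef_pos"],1),"rot",np.round(np.degrees(s["tool_rot"]),1),"w",round(s["width"],1),"F",np.round(s["force"],1))
print("shift units",np.round(Rm.inv().apply(np.array([x,y,z])-s["eef_pos"])/30,2),"turn units",np.round(np.degrees((Rm.inv()*T).as_rotvec())/6,2))
E
python3 -m crank '[[[-0.92,-0.6,0,0,0,-0.07],[-0.92,-0.6,0,0,0,-0.07],[-0.92,-0.6,0,0,0,-0.07],[-0.92,-0.6,0,0,0,-0.07],[-0.92,-0.6,0,0,0,-0.07],[-0.92,-0.6,0,0,0,-0.07],[-0.92,-0.6,0,0,0,-0.07],[-0.92,-0.6,0,0,0,-0.07],[-0.92,-0.6,0,0,0,-0.07],[-0.92,-0.6,0,0,0,-0.07],[-0.92,-0.6,0,0,0,-0.07],[-0.92,-0.6,0,0,0,-0.07]]]' -0.3
python3 d.py 524.3 -160.7 170 172.5
```

```text
clock: 1.75
eef_pos: [435.1, 360.2, 229.4]
tool_rot: [3.133, -0.005, 3.029]
force: [1.3, 0.2, -0.1]
width: 55.5
t 1.75 pos [435.1 360.2 229.4] rot [179.5  -0.3 173.5] w 55.5 F [ 1.3  0.2 -0.1]
shift units [ -4.92 -16.93   1.81] turn units [ 0.08 -0.05  0.17]
```

```bash
python3 -m crank '[[[-0.28,-0.96,0,0.02,0,0],[-0.28,-0.96,0,0.02,0,0],[-0.28,-0.96,0,0.02,0,0],[-0.28,-0.96,0,0.02,0,0],[-0.28,-0.96,0,0,0,0],[-0.28,-0.96,0,0,0,0],[-0.28,-0.96,0,0,0,0],[-0.28,-0.96,0,0,0,0],[-0.28,-0.96,0,0,0,0],[-0.28,-0.96,0,0,0,0],[-0.28,-0.96,0,0,0,0],[-0.28,-0.96,0,0,0,0]]]' >/dev/null
python3 -m crank '[[[-0.25,-0.9,0.3,0,0,0],[-0.25,-0.9,0.3,0,0,0],[-0.25,-0.9,0.3,0,0,0],[-0.25,-0.9,0.3,0,0,0],[-0.25,-0.9,0.3,0,0,0],[-0.2,-0.5,0.2,0,0,0],[0,0,0,0,0,0]]]' 
python3 d.py 524.3 -160.7 130 172.5
```

```text
clock: 3.33
eef_pos: [532.9, -182.6, 179.1]
tool_rot: [3.141, 0.015, 3.015]
force: [0.4, 0.3, 0.9]
width: 55.3
t 3.33 pos [ 532.9 -182.6  179.1] rot [180.    0.8 172.8] w 55.3 F [0.4 0.3 0.9]
shift units [0.4  0.69 1.63] turn units [0.01 0.14 0.04]
```

```bash
python3 -m crank '[[[0.4,0.69,0.4,0,0.14,0],[0,0,0.6,0,0,0],[0,0,0.5,0,0,0],[0,0,0,0,0,0]]]' >/dev/null
python3 d.py 524.3 -160.7 75 172.5
```

```text
t 3.67 pos [ 524.5 -160.   134.1] rot [179.9   0.2 172.5] w 55.5 F [-0.3  0.5 -0.4]
shift units [ 0.01 -0.02  1.97] turn units [0.01 0.03 0.01]
```

```bash
python3 -m crank '[[[0,0,0.7,0,0,0],[0,0,0.7,0,0,0],[0,0,0.5,0,0,0],[0,0,0,0,0,0]]]' >/dev/null
python3 -m crank '[[[0,0,0,0,0,0],[0,0,0,0,0,0],[0,0,0,0,0,0],[0,0,0,0,0,0],[0,0,0,0,0,0]]]' 1 >/dev/null
python3 d.py 524.3 -160.7 75 172.5
python3 -m crank '[[[0,0,-0.6,0,0,0],[0,0,-0.9,0,0,0],[0,0,-0.9,0,0,0],[0,0,-0.9,0,0,0],[0,0,0,0,0,0]]]' >/dev/null
python3 d.py 521 257.5 170 171.7
```

```text
t 4.42 pos [ 530.4 -155.6   84. ] rot [179.9   0.8 172.9] w 26.3 F [ 0.3  0.1 -0.7]
shift units [ 0.19 -0.19  0.3 ] turn units [0.02 0.13 0.06]
t 4.83 pos [ 528.4 -155.8  188. ] rot [179.9   0.7 172.8] w 26.3 F [-0.1 -0.6 -0.1]
shift units [ 1.97 13.64  0.61] turn units [0.03 0.12 0.19]
```

```bash
python3 - <<'E'
from h import *
im=ctrl.get_image("side");a=im["color"];save(im,"s1.png",(250,100,512,300),2.5)
for i in range(3): print(np.round(ctrl.read_state()["eef_pos"],1)); ctrl.get_image("top")
E
python3 d.py 521 257.5 170 171.7
```

```text
[ 527.4 -155.5  186.1]
[ 526.1 -155.   184.2]
[ 525.2 -154.7  183. ]
t 5.03 pos [ 524.6 -154.6  182.2] rot [1.798e+02 1.000e-01 1.729e+02] w 26.0 F [-0.1  0.5 -1.1]
shift units [ 1.83 13.61  0.46] turn units [0.04 0.02 0.19]
```

View pics/s1.png

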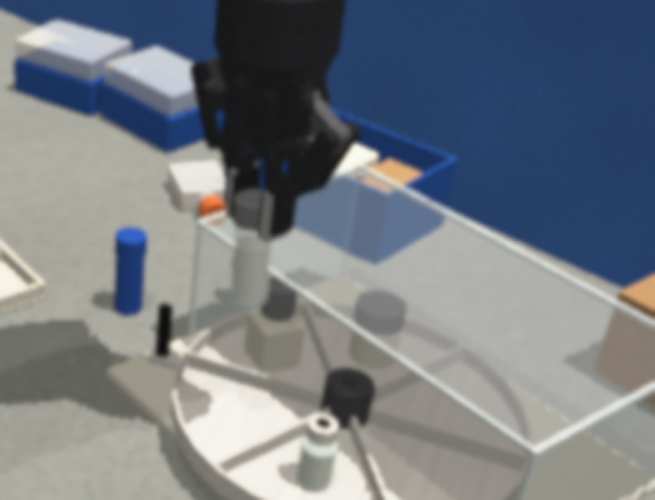

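```bash
python3 -m crank '[[[0.15,0.9,0,0,0,0],[0.15,1,0,0,0,0.02],[0.15,1,0,0,0,0.02],[0.15,1,0,0,0,0.02],[0.15,1,0,0,0,0.02],[0.15,1,0,0,0,0.02],[0.15,1,0,0,0,0.02],[0.15,1,0,0,0,0.02],[0.15,1,0,0,0,0.02],[0.1,1,0,0,0,0],[0.1,1,0,0,0,0],[0,0.7,0,0,0,0]]]' >/dev/null
python3 -m crank '[[[0,0.3,0,0,0,0],[0,0,0,0,0,0]]]' >/dev/null
python3 d.py 527 257.5 100 171.7
```

```text
t 6.2 pos [514.7 217.  160.7] rot [-179.4   -1.9  171.4] w 26.1 F [ 0.2  0.1 -0.6]
shift units [-0.27  1.42  2.  ] turn units [-0.1  -0.32 -0.04]
```

```bash
python3 -m crank '[[[-0.15,0.7,0.3,0,-0.3,0],[-0.12,0.7,0.5,-0.1,0,0],[0,0,0.5,0,0,0],[0,0,0,0,0,0]]]' >/dev/null
python3 d.py 527 257.5 90 171.7
python3 - <<'E'
from h import *
for i in range(3):ctrl.get_image("top")
E
python3 d.py 527 257.5 90 171.7
```

```text
t 6.53 pos [528.3 250.7 117.1] rot [-179.6   -0.2  171.1] w 26.0 F [-0.5 -1.5 -0.5]
shift units [0.08 0.23 0.9 ] turn units [-0.07 -0.04 -0.1 ]
t 6.68 pos [530.6 251.3 120.3] rot [-1.798e+02  1.000e-01  1.711e+02] w 26.4 F [ 0.2 -0.2 -1.1]
shift units [0.15 0.19 1.01] turn units [-0.04  0.01 -0.11]
```

```bash
python3 -m crank '[[[0.15,0.19,0.5,0,0,-0.1],[0,0,0.5,0,0,0],[0,0,0.4,0,0,0],[0,0,0,0,0,0]]]' >/dev/null
python3 - <<'E'
from h import *
for i in range(3):ctrl.get_image("top")
im=ctrl.get_image("side");save(im,"s2.png",(150,100,310,260),3.5)
E
python3 d.py 527 257.5 64 171.7
```

```text
t 7.22 pos [532.7 254.6  83.9] rot [179.9   0.7 171.3] w 26.4 F [ 0.1 -0.5 -0.4]
shift units [0.21 0.07 0.66] turn units [ 0.01  0.11 -0.06]
```

View pics/s2.png

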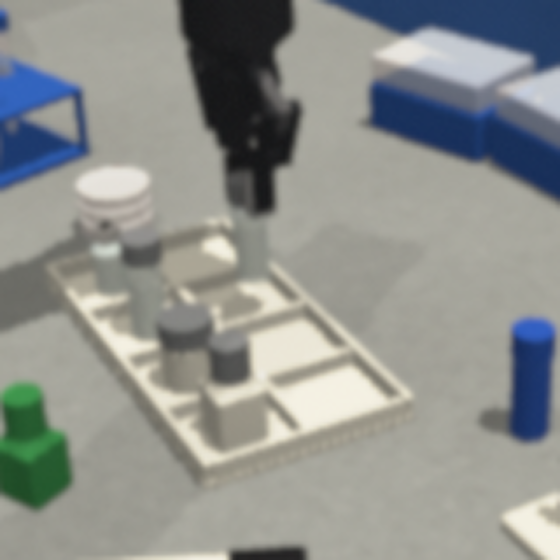

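The side view shows the tube held over the second rear compartment, behind the used tube, with its bottom still about 20 mm up. Next I lower it.

```bash
python3 -m crank '[[[0.2,0.1,0.3,0,0.1,0],[0,0,0.25,0,0,0],[0,0,0,0,0,0]]]' >/dev/null
python3 d.py 527 257.5 63 171.7
python3 - <<'E'
from h import *
for i in range(2):ctrl.get_image("top")
E
python3 d.py 527 257.5 63 171.7
```

```text
t 7.47 pos [528.2 259.5  68.2] rot [179.8   0.2 171.3] w 26.1 F [-1.  -0.9  0.1]
shift units [ 0.03 -0.07  0.17] turn units [ 0.03  0.03 -0.07]
t 7.57 pos [528.5 259.7  68.9] rot [179.8   0.2 171.3] w 26.1 F [ 0.7 -0.1 -0.8]
shift units [ 0.04 -0.08  0.2 ] turn units [ 0.04  0.04 -0.07]
```

```bash
python3 -m crank '[[[0,-0.06,0.12,0,0,0],[0,0,0.08,0,0,0],[0,0,0,0,0,0]]]' |sed -n 2,4p
python3 -m crank '[[[0,0,0.06,0,0,0],[0,0,0.06,0,0,0],[0,0,0,0,0,0]]]'|sed -n 1,4p
```

```text
eef_pos: [528.6, 258.0, 62.6]
tool_rot: [3.137, 0.004, 2.99]
force: [-0.8, 0.1, -1.7]
clock: 8.07
eef_pos: [529.7, 257.8, 60.3]
tool_rot: [3.137, 0.006, 2.989]
force: [-2.1, 0.5, -0.4]
```

```bash
for i in 1 2; do :; done; python3 -m crank '[[[0,0,0.06,0,0,0],[0,0,0.05,0,0,0],[0,0,0,0,0,0]]]'|sed -n 2,4p
python3 - <<'E'
from h import *
im=ctrl.get_image("side")
for z in (5,10,15,20,26,32):print(z,proj(im,[524.5,254.6,z]))
save(im,"s3.png",(180,120,270,210),5)
E
```

```text
eef_pos: [531.4, 257.6, 60.6]
tool_rot: [3.135, 0.009, 2.989]
force: [0.3, -0.6, -1.3]
5 [220.07432503 187.23669359]
10 [219.95750948 185.53186732]
15 [219.84013587 183.8188966 ]
20 [219.7222002  182.09772294]
26 [219.57992975 180.02140346]
32 [219.43683703 177.93308352]
```

View pics/s3.png

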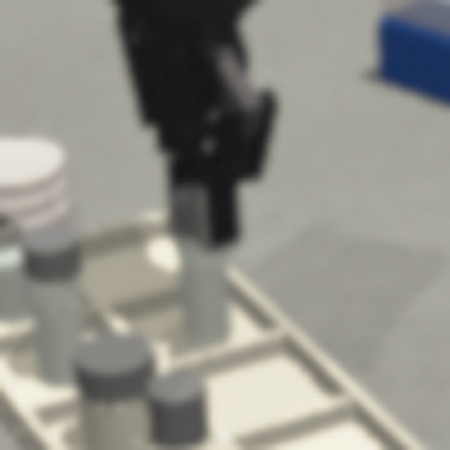

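```bash
python3 -m crank '[[[0.1,0,0.15,0,0.08,0]]]'|sed -n 2,4p;python3 -m crank '[[[0.1,0,0.1,0,0.0,0]]]'|sed -n 2,4p; python3 -m crank '[[[0,0,0,0,0,0]]]'|sed -n 2,4p
```

```text
eef_pos: [531.8, 257.9, 59.4]
tool_rot: [3.133, 0.007, 2.988]
force: [-2.6, -9.0, 57.4]
eef_pos: [532.2, 257.7, 59.8]
tool_rot: [3.131, 0.013, 2.987]
force: [-3.0, -4.0, 24.2]
eef_pos: [532.9, 257.6, 61.0]
tool_rot: [3.13, 0.014, 2.986]
force: [0.3, -0.4, -0.4]
```

```bash
python3 -m crank '[[[0,0,0.05,0,0,0],[0,0,0,0,0,0],[0,0,0,0,0,0]]]' -0.2|sed -n 2,5p
python3 -m crank '[[[0,0,-0.5,0,0,0],[0,0,-0.9,0,0,0],[0,0,-0.9,0,0,0],[0,0,-0.9,0,0,0],[0,0,-0.8,0,0,0]]]' >/dev/null
python3 - <<'E'
from h import *
for i in range(3):ctrl.get_image("top")
E
python3 d.py 514.8 -240 165 172.5
```

```text
eef_pos: [533.6, 257.7, 59.4]
tool_rot: [3.129, 0.016, 2.986]
force: [-0.0, 1.0, -0.2]
width: 51.0
t 9.43 pos [526.8 255.7 174. ] rot [1.798e+02 1.000e-01 1.712e+02] w 51.4 F [ 0.3  0.5 -0.9]
shift units [ -2.14 -16.39   0.25] turn units [ 0.03  0.02 -0.22]
```

```bash
python3 -m crank '[[[-0.13,-0.9,0,0,0,0],[-0.13,-1,0,0,0,0],[-0.13,-1,0,0,0,0],[-0.13,-1,0,0,0,0],[-0.13,-1,0,0,0,0],[-0.13,-1,0,0,0,0],[-0.13,-1,0,0,0,0],[-0.13,-1,0,0,0,0],[-0.13,-1,0,0,0,0],[-0.13,-1,0,0,0,0],[-0.13,-1,0,0,0,0],[-0.13,-1,0,0,0,0]]]' >/dev/null
python3 -m crank '[[[-0.1,-0.9,0,0,0,-0.1],[-0.1,-0.9,0,0,0,-0.1],[-0.1,-0.9,0,0,0,0],[0,-0.4,0,0,0,0]]]' >/dev/null
python3 - <<'E'
from h import *
for i in range(4):ctrl.get_image("top")
E
python3 d.py 514.8 -240 115 172.5
```

```text
t 10.97 pos [ 502.1 -202.5  145.8] rot [179.5  -2.4 173.7] w 51.2 F [-0.4  0.8  0.1]
shift units [-0.6  -1.2   0.99] turn units [ 0.07 -0.4   0.2 ]
```

```bash
python3 -m crank '[[[-0.3,-0.6,0.2,0,-0.4,0],[-0.3,-0.6,0.3,0,0,0.2],[0,0,0.4,0,0,0],[0,0,0,0,0,0]]]' >/dev/null
python3 - <<'E'
from h import *
for i in range(4):ctrl.get_image("top")
E
python3 d.py 514.8 -240 85 172.5
```

```text
t 11.5 pos [ 520.6 -230.5  119.3] rot [179.3   0.4 173.3] w 51.1 F [-0.5 -0.3 -0.2]
shift units [ 0.16 -0.35  1.14] turn units [0.12 0.06 0.13]
```

```bash
python3 -m crank '[[[0.16,-0.35,0.3,0.12,0,0.1],[0,0,0.4,0,0,0],[0,0,0,0,0,0],[0,0,0,0,0,0]]]' >/dev/null
python3 - <<'E'
from h import *
for i in range(4):ctrl.get_image("top")
E
python3 d.py 514.8 -240 46 172.5
```

```text
t 12.03 pos [ 517.5 -238.   101.2] rot [-180.     0.7  172.9] w 51.3 F [0.1 0.  0.1]
shift units [ 0.1  -0.08  1.84] turn units [-0.    0.12  0.07]
```

```bash
python3 -m crank '[[[0.12,-0.06,0.4,0,0.1,0],[0.05,0,0.6,0,0,0],[0.05,0,0.5,0,0.05,0],[0,0,0.2,0,0,0]]]' >/dev/null
python3 - <<'E'
from h import *
for i in range(4):ctrl.get_image("top")
E
python3 d.py 514.8 -240 46 172.5
```

```text
t 12.57 pos [ 514.2 -240.7   52.2] rot [-179.8    0.3  172.9] w 51.2 F [ 1.2 -0.3  0.4]
shift units [-0.02  0.03  0.21] turn units [-0.03  0.04  0.07]
```

```bash
python3 -m crank '[[[0,0,0.2,0,0,0],[0,0,0.1,0,0,0],[0,0,0,0,0,0]]]'|sed -n 2,4p
python3 -m crank '[[[0,0,0,0,0,0],[0,0,0,0,0,0],[0,0,0,0,0,0],[0,0,0,0,0,0],[0,0,0,0,0,0],[0,0,0,0,0,0]]]' 1|sed -n 2,5p
python3 -m crank '[[[0,0,-0.6,0,0,0],[0,0,-0.9,0,0,0],[0,0,-0.9,0,0,0],[0,0,-0.9,0,0,0],[0,0,0,0,0,0]]]' |sed -n 2,5p
```

```text
eef_pos: [515.8, -241.4, 44.4]
tool_rot: [-3.138, 0.008, 3.018]
force: [-0.0, 0.3, -0.4]
eef_pos: [516.5, -241.8, 45.6]
tool_rot: [-3.137, 0.01, 3.018]
force: [-0.6, 0.2, -0.6]
width: 22.7
eef_pos: [513.8, -240.3, 145.9]
tool_rot: [-3.139, 0.004, 3.018]
force: [0.2, -0.1, -0.4]
width: 22.6
```

```bash
python3 -m crank '[[[0.1,0.9,-0.4,0,0,0],[0.1,1,-0.4,0,0,0],[0.1,1,-0.05,0,0,0],[0.1,1,-0.05,0,0,0],[0.1,1,-0.05,0,0,0],[0.1,1,-0.05,0,0,0],[0.1,1,-0.05,0,0,0],[0.1,1,-0.05,0,0,0],[0.1,1,-0.05,0,0,0],[0.1,1,-0.05,0,0,0],[0.1,1,-0.05,0,0,0],[0.1,1,-0.05,0,0,0]]]' >/dev/null
python3 d.py 533 327.4 130 171.7
python3 -m crank '[[[0.1,1,-0.05,0,0,0],[0.1,1,-0.05,0,0,0],[0.1,1,-0.05,0,0,0],[0.1,0.9,-0.05,0,0,0],[0,0.6,0,0,0,0]]]' >/dev/null
python3 - <<'E'
from h import *
for i in range(4):ctrl.get_image("top")
E
python3 d.py 533 327.4 100 171.7
```

```text
t 14.73 pos [522.9 122.9 181.9] rot [-179.4    0.4  171.9] w 22.5 F [-0.3  0.3 -0.2]
shift units [0.64 6.81 1.66] turn units [-0.09  0.06  0.03]
t 15.35 pos [527.3 264.9 184. ] rot [-179.3    0.2  172.1] w 22.7 F [ 0.3 -0.3 -0.2]
shift units [0.11 2.12 2.77] turn units [-0.12  0.03  0.06]
```

```bash
python3 -m crank '[[[0.1,0.9,0,-0.1,0,0],[0,0.8,0.2,0,0,0],[0,0.3,0.6,0,0,0],[0,0,0.8,0,0,0],[0,0,0.5,0,0,0],[0,0,0,0,0,0]]]' >/dev/null
python3 - <<'E'
from h import *
for i in range(4):ctrl.get_image("top")
E
python3 d.py 533 327.4 60 171.7
```

```text
t 16.05 pos [539.1 316.1 122.7] rot [-179.9    0.7  171.2] w 22.6 F [ 0.6 -0.6 -0.5]
shift units [0.28 0.35 2.08] turn units [-0.02  0.11 -0.09]
```

```bash
python3 -m crank '[[[0.28,0.35,0.4,0,0.1,-0.09],[0.1,0,0.7,0,0,0],[0.05,0,0.6,0,0.05,0],[0,0,0.2,0,0,0],[0,0,0,0,0,0]]]' >/dev/null
python3 - <<'E'
from h import *
for i in range(4):ctrl.get_image("top")
E
python3 d.py 533 327.4 27 171.7
```

```text
t 16.67 pos [532.  333.2  70.1] rot [179.5   0.3 171.7] w 22.8 F [-0.3  0.2  0.2]
shift units [-0.05 -0.2   1.43] turn units [0.08 0.05 0.  ]
```

```bash
python3 -m crank '[[[0.0,-0.2,0.4,0.08,0,0],[0.05,0,0.5,0,0,0],[0,0,0.3,0,0.05,0],[0,0,0,0,0,0]]]' >/dev/null
python3 - <<'E'
from h import *
for i in range(3):ctrl.get_image("top")
E
python3 d.py 533 327.4 26 171.7
```

```text
t 17.15 pos [533.2 328.6  36.8] rot [179.7   0.4 171.7] w 22.4 F [ 0.7 -0.5  0.1]
shift units [ 0.   -0.04  0.36] turn units [0.05 0.07 0.  ]
```

```bash
python3 -m crank '[[[0.0,0,0.2,0,0.05,0]]]'|sed -n 2,4p;python3 -m crank '[[[0.0,0,0.15,0,0,0]]]'|sed -n 2,4p;python3 -m crank '[[[0.0,0,0,0,0,0]]]'|sed -n 2,4p
```

```text
eef_pos: [534.1, 329.4, 32.1]
tool_rot: [3.135, 0.003, 2.997]
force: [0.1, -0.0, -0.6]
eef_pos: [534.7, 329.4, 27.6]
tool_rot: [3.134, 0.004, 2.997]
force: [0.6, -0.1, -0.3]
eef_pos: [534.5, 329.3, 27.1]
tool_rot: [3.135, 0.004, 2.997]
force: [0.0, -0.7, 0.1]
```

```bash
python3 -m crank '[[[0.0,0,0.08,0,0,0]]]'|sed -n 2,4p;python3 -m crank '[[[0.0,0,0.06,0,0,0]]]'|sed -n 2,4p;python3 -m crank '[[[0.0,0,0.04,0,0,0]]]'|sed -n 2,4p
```

```text
eef_pos: [534.9, 329.4, 24.9]
tool_rot: [3.134, 0.004, 2.997]
force: [0.4, -0.4, 0.2]
eef_pos: [535.0, 329.5, 24.1]
tool_rot: [3.134, 0.004, 2.997]
force: [-5.9, -1.7, 22.0]
eef_pos: [535.0, 329.6, 24.1]
tool_rot: [3.134, 0.004, 2.997]
force: [-3.5, -1.9, 12.1]
```

```bash
python3 -m crank '[[[0,0,0,0,0,0],[0,0,0,0,0,0],[0,0,0,0,0,0]]]' -0.2|sed -n 5p
python3 -m crank '[[[0,0,-0.4,0,0,0],[0,0,-0.9,0,0,0],[0,0,-0.9,0,0,0],[0,0,-0.9,0,0,0],[0,0,-0.9,0,0,0],[0,0,-0.9,0,0,0]]]' >/dev/null
python3 - <<'E'
from h import *
for i in range(4):a=ctrl.get_image("top")
save(a,"t2.png",(90,100,320,260),3)
E
python3 d.py 530.5 -74.2 140 172.5
```

```text
width: 51.4
t 18.6 pos [530.8 326.6 172.6] rot [180.   -0.3 171.7] w 50.9 F [-0.  -0.1 -0.3]
shift units [ -1.92 -13.22   1.07] turn units [ 0.   -0.04 -0.13]
```

View pics/t2.png

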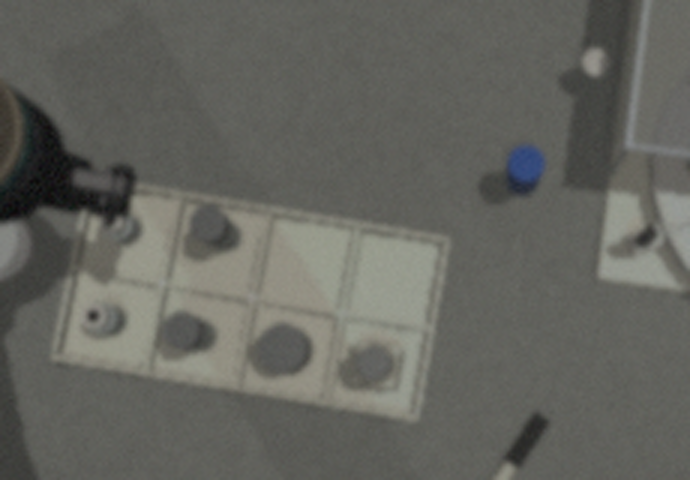

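The top view shows the fresh vial at crop (122,228) and the fresh tube at (208,228), both upright behind their own kinds. Next is the peg.

```bash
python3 -m crank '[[[-0.16,-0.9,0,0,0,0],[-0.16,-1,-0.05,0,0,0],[-0.16,-1,-0.05,0,0,0],[-0.16,-1,-0.05,0,0,0],[-0.16,-1,-0.05,0,0,0],[-0.16,-1,-0.05,0,0,0],[-0.16,-1,-0.05,0,0,0],[-0.16,-1,-0.05,0,0,0],[-0.16,-1,-0.05,0,0,0],[-0.16,-1,-0.05,0,0,0],[-0.16,-1,-0.05,0,0,0],[-0.16,-0.8,-0.05,0,0,0]]]' 0 >/dev/null
python3 -m crank '[[[-0.1,-0.6,0,0,0,0],[0,-0.3,0,0,0,0],[0,0,0,0,0,0]]]' >/dev/null
python3 - <<'E'
from h import *
for i in range(4):a=ctrl.get_image("top")
E
python3 d.py 530.5 -74.2 100 172.5
```

```text
t 20.05 pos [522.7 -67.8 171.3] rot [-179.6   -2.4  172.5] w 42.4 F [-0.2  1.1  0.4]
shift units [-0.39 -0.16  2.37] turn units [-0.06 -0.4  -0.  ]
```

```bash
python3 -m crank '[[[-0.2,-0.16,0.5,0,-0.4,0],[0,0,0.8,0,0,0],[0,0,0.7,0,0,0],[0,0,0.2,0,0,0],[0,0,0,0,0,0]]]' >/dev/null
python3 - <<'E'
from h import *
for i in range(4):a=ctrl.get_image("top")
E
python3 d.py 530.5 -74.2 53 172.5
```

```text
t 20.67 pos [532.3 -65.1 106.6] rot [-179.9    0.6  173.2] w 42.8 F [ 0.  -0.2  0.2]
shift units [ 0.04 -0.31  1.79] turn units [-0.02  0.11  0.12]
```

```bash
python3 -m crank '[[[0.1,-0.31,0.1,0,0.1,0.1],[0.03,0,0.5,0,0,0],[0.03,0,0.6,0,0.05,0],[0,0,0.4,0,0,0],[0,0,0,0,0,0]]]' >/dev/null
python3 - <<'E'
from h import *
for i in range(4):a=ctrl.get_image("top")
E
python3 d.py 530.5 -74.2 53 172.5
```

```text
t 21.28 pos [531.8 -77.6  64.2] rot [-179.8    0.5  172.4] w 43.1 F [ 0.9 -0.8 -1.4]
shift units [0.06 0.11 0.37] turn units [-0.03  0.08 -0.02]
```

```bash
python3 -m crank '[[[0.05,0.1,0.25,0,0.05,0],[0,0,0.12,0,0,0],[0,0,0,0,0,0]]]' >/dev/null
python3 -m crank '[[[0,0,0,0,0,0],[0,0,0,0,0,0],[0,0,0,0,0,0],[0,0,0,0,0,0],[0,0,0,0,0,0],[0,0,0,0,0,0]]]' 1|sed -n 2,5p
```

```text
eef_pos: [533.5, -75.3, 54.8]
tool_rot: [-3.138, 0.01, 3.009]
force: [0.6, -1.3, -0.8]
width: 9.8
```

```bash
python3 -m crank '[[[0.35,-0.25,0,0,0,0],[0.35,-0.25,0,0,0,0],[0.3,-0.3,0,0,0,0],[0.3,-0.3,0,0,0,0]]]' |sed -n 1,5p
cat > arc.py <<'E'
from h import *
s=ctrl.read_state();p=s["eef_pos"][:2]-[588,-208.9]
# tool-frame heading for next 10 deg
a=np.degrees(np.arctan2(p[1],p[0]))%360
print(np.round(s["eef_pos"],1),"ang rel open",round(a-173.15,1),"r",round(np.hypot(*p),1),"F",np.round(s["force"],1),"rot",np.round(np.degrees(s["tool_rot"]),1),"w",round(s["width"],1))
E
python3 arc.py
```

```text
clock: 22.37
eef_pos: [493.3, -99.0, 54.9]
tool_rot: [3.141, 0.016, 3.018]
force: [-2.5, 5.3, -1.2]
width: 9.4
[493.3 -99.   54.9] ang rel open -42.4 r 145.1 F [-2.5  5.3 -1.2] rot [180.    0.9 172.9] w 9.4
```

```bash
python3 -m crank '[[[0.27,-0.33,0,0,0,0],[0.24,-0.35,0,0,0,0],[0.21,-0.37,0,0,0,0],[0.18,-0.39,0,0,0,0],[0.14,-0.40,0,0,0,0],[0.11,-0.41,0,0,0,0]]]' >/dev/null
python3 arc.py
```

```text
[ 444.5 -168.5   54.9] ang rel open -8.9 r 149.1 F [ 4.  -0.8 -4. ] rot [-180.     1.   172.8] w 9.4
```

```bash
python3 -m crank '[[[0.02,-0.42,0,0,0,0],[-0.02,-0.42,0,0,0,0],[-0.05,-0.42,0,0,0,0],[-0.09,-0.42,0,0,0,0],[-0.12,-0.41,0,0,0,0],[-0.16,-0.40,0,0,0,0]]]' >/dev/null
python3 arc.py
```

```text
[ 441.7 -251.    54.9] ang rel open 22.9 r 152.3 F [ 7.   4.5 -4.6] rot [180.    1.  172.5] w 9.3
```

```bash
python3 -m crank '[[[-0.21,-0.38,0,0,0,0],[-0.24,-0.36,0,0,0,0],[-0.26,-0.34,0,0,0,0],[-0.29,-0.32,0,0,0,0],[-0.31,-0.29,0,0,0,0],[-0.33,-0.27,0,0,0,0]]]' >/dev/null
python3 arc.py
```

```text
[ 479.  -315.5   54.8] ang rel open 51.2 r 152.5 F [3.2 6.4 2. ] rot [179.4   0.9 172.4] w 9.4
```

```bash
python3 -m crank '[[[-0.36,-0.25,0,0,0,0],[-0.36,-0.22,0,0,0,0],[0,0,0,0,0,0]]]' >/dev/null
python3 arc.py
```

```text
[ 498.6 -331.5   54.7] ang rel open 60.8 r 151.7 F [4.7 0.8 1.7] rot [179.    0.9 172.3] w 8.4
```

Now I release the peg, rise, move clear and look.

```bash
python3 -m crank '[[[0,0,0,0,0,0],[0,0,0,0,0,0],[0,0,0,0,0,0]]]' -0.2|sed -n 5p
python3 -m crank '[[[0,0,-0.5,0.1,0,0],[0,0,-0.9,0,0,0],[0,0,-0.9,0,0,0],[0,0,-0.9,0,0,0],[0.5,0,-0.6,0,0,0],[0.9,0,0,0,0,0],[0.5,-0.5,0,0,0,0]]]' >/dev/null
python3 - <<'E'
from h import *
for i in range(4):a=ctrl.get_image("top")
save(a,"t3.png",(280,80,460,220),4)
P=cloud(a);m=(a["depth"]>0)
for n,x,y,z in(("spot1",524,-160,78),("spot2",515,-240,98),("s1",524,-160,98),("s2",515,-240,78)):
    k=m&(abs(P[...,0]-x)<32)&(abs(P[...,1]-y)<32)&(abs(P[...,2]-z)<7);Q=P[k]
    print(n,len(Q),Q.mean(0).round(1) if len(Q) else"",((Q.max(0)+Q.min(0))/2).round(1) if len(Q) else"")
E
python3 d.py 524 -160 140 172.5
```

```text
width: 43.9
spot1 223 [ 520.7 -166.5   77.8] [ 520.2 -166.8   76.9]
spot2 112 [ 518.  -245.8   97.6] [ 518.3 -246.    97.2]
s1 0  
s2 20 [ 517.5 -237.5   77.1] [ 518.4 -239.9   77.8]
t 25.15 pos [ 428.  -342.8  169.5] rot [179.6   0.2 171.8] w 51.4 F [ 1.1  0.3 -0.4]
shift units [-2.29  6.48  1.03] turn units [ 0.06  0.03 -0.12]
```

View pics/t3.png

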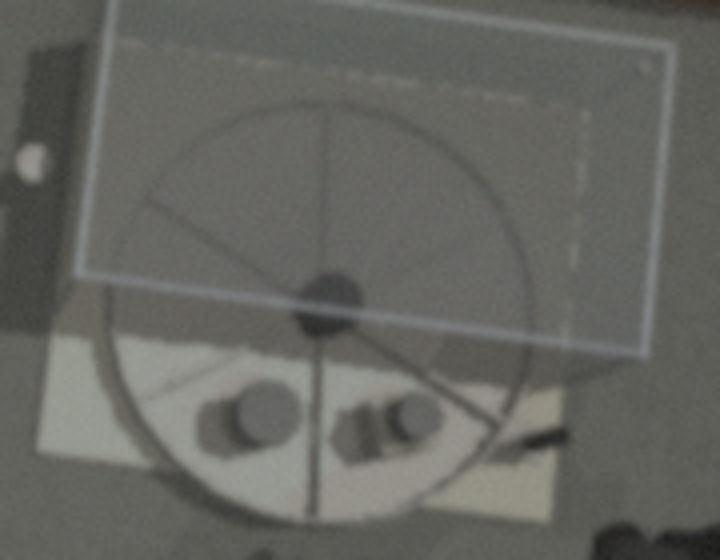

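The jar now stands at crop (265,412) and the square bottle at (412,418), both in the open. I take the square bottle first.

```bash
python3 -m crank '[[[-0.6,0.7,0,0,0,0],[-0.7,0.8,0,0,0,0],[-0.7,0.8,0,0,0,-0.1],[-0.6,0.6,0,0,0,0],[0,0,0,0,0,0]]]' >/dev/null
python3 - <<'E'
from h import *
for i in range(4):a=ctrl.get_image("top")
E
python3 d.py 518.1 -246 125 172.5
```

```text
t 25.77 pos [ 514.4 -270.6  168.1] rot [179.8  -0.2 171.7] w 51.1 F [-0.7 -0.6  0.3]
shift units [-0.01  0.82  1.44] turn units [ 0.04 -0.04 -0.14]
```

```bash
python3 -m crank '[[[0,0.7,0.3,0,0,-0.1],[0,0.1,0.6,0,0,0],[0,0,0.5,0,0,0],[0,0,0,0,0,0]]]' >/dev/null
python3 - <<'E'
from h import *
for i in range(4):a=ctrl.get_image("top")
E
python3 d.py 518.1 -246 72 172.5
```

```text
t 26.3 pos [ 516.7 -253.7  128.9] rot [-1.799e+02  1.000e-01  1.717e+02] w 50.9 F [-0.3 -0.5  1.3]
shift units [-0.    0.26  1.9 ] turn units [-0.02  0.02 -0.14]
```

```bash
python3 -m crank '[[[0,0.28,0.2,0,0,-0.1],[0,0,0.4,0,0,0],[0,0,0.5,0,0,0],[0,0,0.3,0,0,0],[0,0,0,0,0,0]]]' >/dev/null
python3 - <<'E'
from h import *
for i in range(4):a=ctrl.get_image("top")
E
python3 d.py 518.1 -246 72 172.5
```

```text
t 26.92 pos [ 522.4 -246.8   91.1] rot [-179.7    0.8  172.3] w 51.3 F [-0.  -0.8 -0.5]
shift units [0.15 0.01 0.63] turn units [-0.05  0.14 -0.04]
```

```bash
python3 -m crank '[[[0.2,0,0.2,0,0.14,0],[0.05,0,0.3,0,0,0],[0,0,0.15,0,0,0],[0,0,0,0,0,0]]]' >/dev/null
python3 d.py 518.1 -246 72 172.5
python3 -m crank '[[[0,0,0,0,0,0],[0,0,0,0,0,0],[0,0,0,0,0,0],[0,0,0,0,0,0],[0,0,0,0,0,0],[0,0,0,0,0,0]]]' 1|sed -n 2,5p
```

```text
t 27.25 pos [ 515.4 -246.6   71.7] rot [-1.797e+02  1.000e-01  1.722e+02] w 51.2 F [-0.4 -0.   0.7]
shift units [-0.09  0.03 -0.01] turn units [-0.06  0.02 -0.05]
eef_pos: [515.3, -246.6, 71.4]
tool_rot: [-3.136, 0.001, 3.006]
force: [-0.3, -1.2, -1.0]
width: 24.3
```

```bash
python3 -m crank '[[[0,0,-0.5,0,0,0],[0,0,-0.8,0,0,0],[0,0,-0.9,0,0,0],[0,0,-0.9,0,0,0],[0.2,0.5,-0.3,0,0,0],[0.2,0.9,-0.05,0,0,0],[0.2,1,-0.05,0,0,0],[0.2,1,-0.05,0,0,0],[0.2,1,-0.05,0,0,0],[0.2,1,-0.05,0,0,0],[0.2,1,-0.05,0,0,0],[0.2,1,-0.05,0,0,0]]]' |sed -n 5p
python3 d.py 497.6 117.7 150 171.7
```

```text
width: 24.8
t 28.75 pos [498.3 -21.  187.6] rot [-179.4    0.3  171.2] w 24.8 F [ 0.9  0.3 -0.5]
shift units [0.74 4.58 1.2 ] turn units [-0.1   0.06 -0.08]
```

```bash
python3 -m crank '[[[0.15,0.9,0,-0.1,0,0],[0.15,1,0,0,0,0],[0.15,1,0,0,0,0],[0.1,0.8,0,0,0,0],[0,0.2,0.2,0,0,0],[0,0,0.3,0,0,0],[0,0,0,0,0,0]]]' >/dev/null
python3 - <<'E'
from h import *
for i in range(4):a=ctrl.get_image("top")
E
python3 d.py 497.6 117.7 100 171.7
```

```text
t 29.53 pos [499.7 110.3 174.2] rot [179.7   0.6 171.7] w 24.4 F [ 0.3 -0.1 -0.5]
shift units [0.13 0.22 2.47] turn units [0.06 0.11 0.01]
```

```bash
python3 -m crank '[[[0.13,0.22,0.4,0,0.1,0],[0,0,0.7,0,0,0],[0,0,0.8,0,0,0],[0,0,0.4,0,0,0],[0,0,0,0,0,0]]]' >/dev/null
python3 - <<'E'
from h import *
for i in range(4):a=ctrl.get_image("top")
E
python3 d.py 497.6 117.7 70 171.7
```

```text
t 30.15 pos [501.3 115.4 105.6] rot [179.5   0.5 171.2] w 24.5 F [-0.2  0.3 -0.5]
shift units [0.15 0.05 1.19] turn units [ 0.09  0.09 -0.08]
```

```bash
python3 -m crank '[[[0.15,0.05,0.4,0.09,0.09,-0.08],[0.03,0,0.5,0,0.05,0],[0,0,0.3,0,0,0],[0,0,0,0,0,0]]]' >/dev/null
python3 - <<'E'
from h import *
for i in range(4):a=ctrl.get_image("top")
E
python3 d.py 497.6 117.7 52 171.7
```

```text
t 30.68 pos [499.9 119.1  72.1] rot [179.8   0.2 171.7] w 24.1 F [-0.5  0.1 -0.4]
shift units [ 0.07 -0.06  0.67] turn units [0.03 0.03 0.01]
```

```bash
python3 -m crank '[[[0.08,-0.05,0.3,0,0.05,0],[0.02,0,0.25,0,0,0],[0,0,0.05,0,0,0]]]' |sed -n 2,4p;python3 -m crank '[[[0.0,0,0,0,0,0]]]'|sed -n 2,4p
```

```text
eef_pos: [497.9, 118.3, 54.5]
tool_rot: [3.137, 0.001, 2.997]
force: [0.3, 1.0, -1.1]
eef_pos: [497.5, 118.1, 53.8]
tool_rot: [3.137, 0.0, 2.997]
force: [-0.0, 0.1, -0.4]
```

```bash
python3 -m crank '[[[0.0,0,0.1,0,0,0]]]'|sed -n 2,4p;python3 -m crank '[[[0.0,0,0.06,0,0,0]]]'|sed -n 2,4p;python3 -m crank '[[[0.0,0,0.04,0,0,0]]]'|sed -n 2,4p
```

```text
eef_pos: [497.6, 118.1, 50.9]
tool_rot: [3.137, 0.0, 2.997]
force: [-0.3, -0.1, 0.4]
eef_pos: [497.7, 118.1, 49.8]
tool_rot: [3.137, 0.001, 2.997]
force: [-6.5, -0.7, 33.0]
eef_pos: [497.7, 118.1, 49.9]
tool_rot: [3.137, 0.001, 2.997]
force: [-2.9, -1.9, 19.7]
```

Contact with the floor. I release the bottle, rise and go for the jar at (520.4, −166.6).

```bash
python3 -m crank '[[[0,0,0,0,0,0],[0,0,0,0,0,0],[0,0,0,0,0,0]]]' -0.15|sed -n 5p
python3 -m crank '[[[0,0,-0.4,0,0,0],[0,0,-0.8,0,0,0],[0,0,-0.9,0,0,0],[0,0,-0.9,0,0,0],[0,0,-0.8,0,0,0],[-0.15,-0.5,0,0,0,0],[-0.15,-1,-0.05,0,0,0],[-0.15,-1,-0.05,0,0,0],[-0.15,-1,-0.05,0,0,0],[-0.15,-1,-0.05,0,0,0],[-0.15,-1,-0.05,0,0,0],[-0.15,-1,-0.05,0,0,0]]]' >/dev/null
python3 d.py 520.4 -166.6 150 172.5
```

```text
width: 49.3
t 32.52 pos [503.3 -77.1 176. ] rot [1.794e+02 1.000e-01 1.728e+02] w 49.1 F [ 0.3  0.2 -0.5]
shift units [-0.94 -2.9   0.84] turn units [0.09 0.02 0.04]
```

```bash
python3 -m crank '[[[-0.3,-0.8,0,0.1,0,0],[-0.3,-0.8,0,0,0,0],[-0.3,-0.7,0.1,0,0,0],[0,0,0.3,0,0,0],[0,0,0.4,0,0,0],[0,0,0,0,0,0]]]' -0.45 >/dev/null
python3 - <<'E'
from h import *
for i in range(4):a=ctrl.get_image("top")
E
python3 d.py 520.4 -166.6 110 172.5
```

```text
t 33.22 pos [ 522.  -162.8  152.8] rot [-179.6    0.4  172. ] w 62.1 F [-1.6 -0.1  0. ]
shift units [ 0.05 -0.12  1.43] turn units [-0.06  0.07 -0.08]
```

```bash
python3 -m crank '[[[0.1,-0.14,0.4,0,0.1,0],[0,0,0.6,0,0,0],[0.05,0,0.5,0,0.05,0],[0,0,0.3,0,0,0],[0,0,0,0,0,0]]]' >/dev/null
python3 - <<'E'
from h import *
for i in range(4):a=ctrl.get_image("top")
E
python3 d.py 520.4 -166.6 50 172.5
```

```text
t 33.83 pos [ 520.3 -165.7  100.2] rot [-179.6    0.   172.3] w 61.9 F [ 0.5  0.4 -0.1]
shift units [-0.01 -0.02  1.68] turn units [-0.06  0.   -0.03]
```

```bash
python3 -m crank '[[[0.05,-0.04,0.4,-0.05,0,0],[0.05,0,0.6,0,0.05,0],[0.02,0,0.4,0,0,0],[0,0,0.1,0,0,0],[0,0,0,0,0,0]]]' >/dev/null
python3 - <<'E'
from h import *
for i in range(4):a=ctrl.get_image("top")
E
python3 d.py 520.4 -166.6 50 172.5
```

```text
t 34.45 pos [ 521.6 -167.9   59.7] rot [-179.8    0.4  172.3] w 61.9 F [ 0.3 -0.3  0.8]
shift units [0.05 0.04 0.32] turn units [-0.03  0.07 -0.03]
```

```bash
python3 -m crank '[[[0.05,0.04,0.2,0,0.05,0],[0,0,0.1,0,0,0],[0,0,0,0,0,0]]]' |sed -n 2,5p
python3 -m crank '[[[0,0,0,0,0,0],[0,0,0,0,0,0],[0,0,0,0,0,0],[0,0,0,0,0,0],[0,0,0,0,0,0],[0,0,0,0,0,0]]]' 1|sed -n 2,5p
python3 -m crank '[[[0,0,-0.5,0,0,0],[0,0,-0.8,0,0,0],[0,0,-0.9,0,0,0],[0,0,-0.9,0,0,0],[0,0,-0.5,0,0,0]]]' >/dev/null
python3 d.py 510.6 187.3 150 171.7
```

```text
eef_pos: [521.5, -166.7, 51.7]
tool_rot: [-3.138, 0.005, 3.007]
force: [0.7, 0.4, -0.5]
width: 62.0
eef_pos: [521.6, -166.6, 51.9]
tool_rot: [-3.138, 0.005, 3.007]
force: [-0.5, -0.3, 1.3]
width: 36.3
t 35.62 pos [ 517.  -165.   158.6] rot [-179.9   -0.4  172.3] w 35.8 F [ 0.7  1.3 -2.1]
shift units [ 1.78 11.61  0.28] turn units [-0.02 -0.07  0.1 ]
```

```bash
python3 -m crank '[[[0.15,0.7,-0.3,0,0,0],[0.15,1,-0.05,0,0,0],[0.15,1,-0.05,0,0,0],[0.15,1,-0.05,0,0,0],[0.15,1,-0.05,0,0,0],[0.15,1,-0.05,0,0,0],[0.15,1,-0.05,0,0,0],[0.15,1,-0.05,0,0,0],[0.15,1,-0.05,0,0,0],[0.15,1,-0.05,0,0,0],[0.1,0.8,-0.05,0,0,0],[0,0.4,0,0,0,0]]]' >/dev/null
python3 - <<'E'
from h import *
for i in range(4):a=ctrl.get_image("top")
E
python3 d.py 511.7 187.3 110 171.7
```

```text
t 36.82 pos [516.5 166.8 184.8] rot [-179.4    0.   171.3] w 35.9 F [-0.4 -0.7 -1.1]
shift units [0.26 0.68 2.49] turn units [-0.09  0.01 -0.07]
```

```bash
python3 -m crank '[[[0.2,0.6,0.2,-0.09,0,-0.07],[0.05,0.05,0.6,0,0,0],[0,0,0.8,0,0,0],[0,0,0.5,0,0,0],[0,0,0,0,0,0]]]' >/dev/null
python3 - <<'E'
from h import *
for i in range(4):a=ctrl.get_image("top")
E
python3 d.py 511.7 187.3 70 171.7
```

```text
t 37.43 pos [516.8 180.1 123.4] rot [180.    0.6 170.9] w 36.0 F [ 0.3  0.  -1.1]
shift units [0.22 0.21 1.78] turn units [ 0.01  0.09 -0.13]
```

```bash
python3 -m crank '[[[0.22,0.22,0.4,0,0.1,-0.13],[0.05,0,0.6,0,0,0],[0.03,0,0.5,0,0.05,0],[0,0,0.2,0,0,0],[0,0,0,0,0,0]]]' >/dev/null
python3 - <<'E'
from h import *
for i in range(4):a=ctrl.get_image("top")
E
python3 d.py 511.7 187.3 33 171.7
```

```text
t 38.05 pos [513.1 191.5  75.4] rot [179.5   0.2 171.8] w 36.4 F [-0.2  0.1 -0.3]
shift units [ 0.03 -0.16  1.41] turn units [0.08 0.04 0.01]
```

```bash
python3 -m crank '[[[0.05,-0.15,0.4,0.08,0.04,0],[0.03,0,0.5,0,0.03,0],[0,0,0.3,0,0,0],[0,0,0,0,0,0]]]' >/dev/null
python3 - <<'E'
from h import *
for i in range(3):a=ctrl.get_image("top")
E
python3 d.py 511.7 187.3 32 171.7
```

```text
t 38.53 pos [513.1 188.   41.2] rot [179.8   0.2 171.7] w 36.0 F [ 1.   0.2 -0.8]
shift units [ 0.05 -0.03  0.31] turn units [0.03 0.03 0.01]
```

```bash
python3 -m crank '[[[0.04,0,0.2,0,0.03,0]]]'|sed -n 2,4p;python3 -m crank '[[[0.0,0,0.06,0,0,0]]]'|sed -n 2,4p;python3 -m crank '[[[0.0,0,0.06,0,0,0]]]'|sed -n 2,4p
```

```text
eef_pos: [513.2, 188.6, 36.3]
tool_rot: [3.137, 0.003, 2.998]
force: [0.5, 0.1, -1.8]
eef_pos: [512.9, 188.6, 34.2]
tool_rot: [3.137, 0.002, 2.998]
force: [-0.2, 0.3, -0.9]
eef_pos: [513.3, 188.8, 32.4]
tool_rot: [3.137, 0.003, 2.998]
force: [0.4, -0.2, -1.3]
```

```bash
python3 -m crank '[[[0.0,0,0.06,0,0,0]]]'|sed -n 2,4p;python3 -m crank '[[[0.0,0,0.05,0,0,0]]]'|sed -n 2,4p;python3 -m crank '[[[0,0,0,0,0,0]]]'|sed -n 2,4p
```

```text
eef_pos: [513.3, 188.8, 30.7]
tool_rot: [3.137, 0.003, 2.998]
force: [-2.7, -2.6, 19.4]
eef_pos: [513.6, 188.7, 30.6]
tool_rot: [3.136, 0.004, 2.997]
force: [-5.2, -3.1, 29.6]
eef_pos: [513.9, 188.7, 31.3]
tool_rot: [3.136, 0.004, 2.997]
force: [0.3, -0.2, -1.8]
```

```bash
python3 -m crank '[[[0,0,0.02,0,0,0],[0,0,0,0,0,0],[0,0,0,0,0,0]]]' -0.28|sed -n 5p
python3 -m crank '[[[0,0,-0.4,0,0,0],[0,0,-0.8,0,0,0],[0,0,-0.9,0,0,0],[0,0,-0.9,0,0,0],[0,0,-0.9,0,0,0],[0,-0.7,-0.5,0,0,0],[0,-0.9,0,0,0,0],[0,-0.9,0,0,0,0],[0,-0.9,0,0,0,0],[0,-0.9,0,0,0,0],[0,-0.9,0,0,0,0],[0,-0.9,0,0,0,0]]]' >/dev/null
python3 - <<'E'
from h import *
a=ctrl.get_image("top");b=ctrl.get_image("side")
A=cv2.resize(a["color"][150:250,100:260],None,fx=2.4,fy=2.4,interpolation=2);B=cv2.resize(b["color"][130:245,150:300],(384,294),interpolation=2)
cv2.imwrite("pics/fin.png",np.hstack([cv2.copyMakeBorder(A,0,294-A.shape[0],0,0,0),B])[:,:,::-1])
P=cloud(a);m=a["depth"]>0
for n,x,y,z in [("vial",531,327,59),("tube",521,257,83),("jar",511,187,57),("sq",500,118,77),("uv",461,338,59),("ut",451,268,83),("uj",440,198,57),("us",430,128,77)]:
    k=m&(np.hypot(P[...,0]-x,P[...,1]-y)<28)&(abs(P[...,2]-z)<5);print(n,k.sum(),P[k].mean(0).round(1))
E
python3 d.py 500 0 200 172
```

```text
width: 54.6
vial 63 [533.3 329.4  59.1]
tube 124 [528.7 253.8  83.6]
jar 214 [513.  188.1  57.2]
sq 101 [500.8 117.7  77. ]
uv 67 [461.2 338.2  58.8]
ut 130 [451.  268.1  83.1]
uj 219 [440.5 197.9  57. ]
us 106 [430.2 128.2  76.7]
t 40.38 pos [488.5   5.2 176.3] rot [179.4   0.8 172.2] w 54.3 F [-0.7 -1.1  0.1]
shift units [-0.42 -0.11 -0.79] turn units [0.1  0.13 0.03]
```

View pics/fin.png

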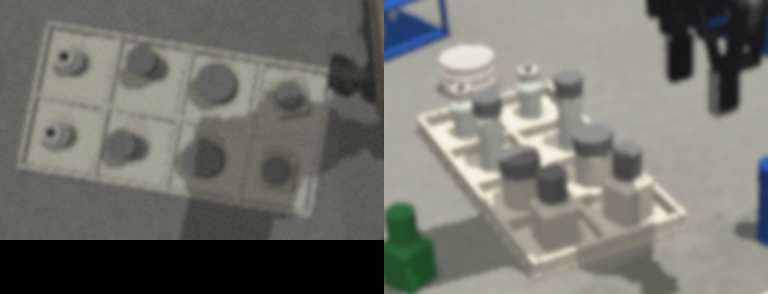

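The rear row reads vial, tube, jar, square, the same as the front row. Every cap top is at the height expected for a container standing on the rack floor, and the front row has not moved.

```bash
python3 -m crank '[[[0,0,0,0,0,0],[0,0,0,0,0,0]]]' |sed -n 1,2p; python3 -c "from cell import ctrl; print(ctrl.finish_job())"
```

```text
clock: 40.55
eef_pos: [488.5, 4.7, 177.4]
the job is handed in; nothing more can be done
None
```

The rack is restocked, and I handed the job in at 40.6 s. I placed the open tube and vial first. Then I turned the carousel about 120° by its peg and placed the square bottle and the jar.

**Last checks:** the final top and side views show the rear row as vial, tube, jar, square, the same order as the front.
- **Upright:** all four fresh cap tops are within about 1 mm of the height expected on the rack floor.
- **Front row:** it moved by no more than about 0.5 mm, which is within measurement noise.
- **Centring:** the fresh tube stands about 8 mm off its compartment's centre, but inside the walls. The others are within about 3 mm.
- **Forces:** the highest reading I saw was a brief 57 N vertical push while setting the tube down. That is below the 120 N wrist limit; the other placings read 22–33 N. I only read forces between moves, so a short peak could have gone unseen.

No check failed. My arc reading put the peg about 6 mm farther from the carousel's axis than its stated 146 mm, but the turn still brought both hidden containers to the open side.

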